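# Start the bench dust extraction with the fingertip

### The job

Start the dust extraction before carving by pressing with the closed fingertips, picking nothing up: first switch on the power box by pressing the raised far end of its rocker all the way down, then push the large round button on the two-button box all the way in, and last press the long bar key on the third box fully down and keep it down - finish while holding it there. Keep to that order, leave the small round button alone, and do not lift or shift the boxes or the things standing around them.

Things in the scene. Friction and masses are not known exactly. Their poses are not given: they have to be found in the camera images.
- power_box: Power box, 120 x 100 mm (x by y), the one with a single wide black rocker (78 mm in x by 54 mm in y, in the shape of a shallow V) across its top in a low frame. Its body is a grey cast housing on rubber feet, loose on the bench, about 1.2 kg, top face 45 mm above the bench; origin at the centre of the underside, x away from the robot (give or take the yaw), y to the left, z up. The three boxes may stand in any left-to-right order.
- rocker_far_end (a point): Point on the top face of the rocker's far (+x) half, 28 mm from its hinge, where it is to be pressed; it moves with the rocker. The end stands up at first (this point about 69 mm above the bench) and sinks by about 11 mm when switched on. The hinge lies along the box's y axis, in the middle of the box, 54 mm above the bench. A thin rib runs across this end.
- rocker (a joint): Rocker angle in rad: 0 off (near end down), 0.40 on (far end fully down, the end stop). It needs about 3 N at the far end and stays where it is left.
- valve_box: Two-button box, 90 x 120 mm (x by y), with one large and one small round black button side by side along its y axis, 64 mm apart. Its body is a grey cast housing on rubber feet, loose on the bench, about 1.2 kg, top face 45 mm above the bench; origin at the centre of the underside, x away from the robot (give or take the yaw), y to the left, z up. 
- large_button_top (a point): Centre of the top of the large round button, 34 mm across, on the left (+y) part of the two-button box, 59 mm above the bench when out; it moves with the button.
- large_button (a joint): How far the large button is pushed in, m: 0 out, 0.007 fully in. It needs about 3 N and stays in.
- small_button_top (a point): Centre of the top of the small round button, 16 mm across, on the right (-y) part of the same box, 59 mm above the bench. Not to be pressed.
- small_button (a joint): How far the small button is pushed in, m: 0 out, 0.007 in. To be left at 0.
- start_box: Start box, 90 x 120 mm (x by y), the one with a single long black bar key (30 mm in x by 84 mm in y). Its body is a grey cast housing on rubber feet, loose on the bench, about 1.2 kg, top face 45 mm above the bench; origin at the centre of the underside, x away from the robot (give or take the yaw), y to the left, z up. 
- bar_key_top (a point): Centre of the top of the bar key, 59 mm above the bench when up; it moves with the key.
- bar_key (a joint): How far the bar key is down, m: 0 up, 0.008 fully down (end stop). Sprung: starts to move at 2 N, fully down at 6 N, comes back up when let go.
- drop_bottle: Bystander: small dropper bottle, 32 mm across, 88 mm tall, standing in front of the boxes; origin under its centre.
- sand_block: Bystander: wooden sanding block 39 x 72 x 27 mm in front of the boxes; origin under its centre.
- finger_plane: Bystander: tiny wooden plane 27 x 60 x 36 mm behind the boxes; origin under its centre.
- block_a: Bystander: flat wood block 32 x 105 x 16 mm behind the boxes; origin under its centre.
- small_bottle_1: Bystander: small bottle 38 mm across, 97 mm tall, behind the boxes; origin under its centre.
- spool_clamp_2: Bystander: spool clamp, two wooden discs on a rod, 34 x 115 x 31 mm, to the right of the boxes; origin under its centre.

How it is judged:
On the way, in this order (a step that is already met when the one before it is completed fails the run):
1. the rocker is on, its far end down (value of joint rocker above 0.34 rad), for 0.1 s.
2. the large round button is in (value of joint rocker above 0.34 rad and value of joint large_button above 0.0055 m), for 0.1 s.
3. the bar key is held down by the fingers (all of step 2 and value of joint bar_key above 0.0055 m), for 0.2 s.
At the end, for the whole second after the job is handed in: The rocker is on (over 0.34 of 0.40 rad), the large button is in (over 5.5 of 7 mm), the fingers hold the bar key down (over 5.5 of 8 mm, pushing with more than 1.5 N), the small button is out (under 3 mm), and the boxes stand on the bench within 30 mm of where they stood (all of step 3 and contact force between the fingers and start_box above 1.5 N and value of joint small_button below 0.003 m and distance of each of power_box, valve_box, start_box from where it was at the start of the episode below 0.03 m and height (world z) of each of power_box, valve_box, start_box below 0.01 m); the arm keeps its last pose, push and grip.
It fails at once if the large button is pressed while the power is off (value of joint large_button above 0.003 m and value of joint rocker below 0.25 rad).
It fails at once if the bar key is pressed before the large button is in (value of joint bar_key above 0.003 m and value of joint large_button below 0.004 m).
It fails at once if the small button is pressed (value of joint small_button above 0.003 m).
It fails at once if a box is lifted off the bench or shifted by more than 30 mm (height (world z) of any of power_box, valve_box, start_box above 0.01 m or distance of any of power_box, valve_box, start_box from where it was at the start of the episode above 0.03 m).
It fails at once if a bystander is lifted, knocked over or moved by more than 30 mm (distance of any of drop_bottle, sand_block, finger_plane, block_a, small_bottle_1, spool_clamp_2 from where it was at the start of the episode above 0.03 m or angle between any of drop_bottle, sand_block, finger_plane, block_a, small_bottle_1, spool_clamp_2's own z axis and vertical above 0.5 rad or height (world z) of any of drop_bottle, sand_block, finger_plane, block_a, small_bottle_1, spool_clamp_2 above 0.015 m).
It also fails if it takes over 48 s, if anything falls off the work surface, if the arm or the gripper's body presses on something with over 40 N, if the wrist force passes 120 N, or if a joint passes its speed limit or range.

### The arm

A 6-joint arm with a two-finger parallel gripper is mounted at the origin on a cart in front of the work surface, level with it; the furniture and walls round the work are solid. World frame = base frame: x ahead of the robot, y to its left, z up, the work surface at z = 0. Lengths are in m, angles in rad, forces in N, time in s.
With the tool pointing down it reaches from about 0.3 to 0.875 m from the base axis. Payload 6.4 kg.
Tool frame: the origin (TCP) lies between the finger pads; the fingertips stand 25 mm ahead of it and the grasp point (between the pads) lies 6 mm ahead of it; z points along the fingers, y is the line along which they close (so a half turn about z gives the same grasp; the last joint's range is limited). The gripper opens to 85 mm and grips with 20 to 120 N. Pads are 22 mm wide; open, the fingers measure 114 mm over their backs; the gripper's body (76 mm by 85 mm) begins 54 mm behind the grasp point. The pads swing forward as they close: fully open they stand 13 mm farther back than shut.
Start: joints at [-0.206, 0.181, 1.607, -0, 1.354, -0.206], TCP at [0.575, 0, 0.256] pointing down, gripper open.
Joint ranges: [-2.99, 2.99], [-0.89, 2.07], [0.3, 2.58], [-1.14, 4.28], [0, 2.63], [-3.12, 3.12]. Speed limits (rad/s): [2.57, 2.57, 3.01, 3.14, 3.14, 3.14].

### API

Orientations are given as a unit quaternion [w, x, y, z].
In Python, from bench import ctrl gives the robot as it stands.
- The arm moves only by the tool servo_tool, never from a script. Its argument "series" is text: rows parted by semicolons, each of 7 numbers parted by spaces: the gripper command: -1 is fully open, 1 is shut, values between are in proportion, then the shift along the tool's x, y, z in m, then the turn, a rotation vector about the tool's x, y, z in degrees. A call has 1 to 12 rows; each row is the pose to reach, as a shift and turn from the pose commanded when the call began, along the tool's axes at that moment; what a row does not reach only later rows make up. A row lasts 1/12 s, in which the tool goes at most 41.7 mm and 7.16 degrees, less where a joint would pass 70% of its speed; a pose out of reach is approached as far as the arm can. A call with a gripper value outside its range is refused whole. The fingers move at their own pace and stop on an object; the grip force is fixed at half the most. Time passes only in rows, so rows that repeat a pose let the fingers close. It gives the time, the measured TCP pose, the force, the opening and the grip force at its end, in the units of the state.
- ctrl.get_obs(): the state, without advancing time (a new reading comes with each control period).
- ctrl.camera(name): name is "scene" or "side" or "wrist"; returns a dict with "img" (480x640x3 uint8, red, green, blue), "z_map" (480x640 float32, m along the optical axis (not along the pixel's ray), 0 where there is no reading), "fovy" (degrees; the focal length in pixels is half the picture's height over the tangent of half this angle, whatever the lens; pixels are square), "cx", "cy" (the principal point, pixels), "k1" (the pictures are not rectified: a ray, as slopes to the right and down, at radius r is drawn at 1 + k1 r^2 times it, then the intrinsics apply), "extrinsics" (4x4, takes a point from camera to world coordinates); the wrist camera has in their place "T_tool_cam" (4x4, takes a point from camera to tool coordinates, whose origin is the TCP and whose axes are the flange's). Camera axes: x right, y down, z forward; pixel columns grow to the right and rows downward; lengths in m; the calibration is good to about 2 mm. A picture is of the moment at which its call begins: read the wrist's pose just before it.
- ctrl.hand_in(): hands the job in; it is judged then, once.
The state is a dict: "time_s": time; "q": joint angles; "dq": joint speeds; "joint_efforts": joint torques, N m; "eef_pos": TCP position; "eef_rot": TCP orientation; "wrist_force": force on the tool from outside, world axes, zero at the start; "torque": the same for the moment, N m; "opening": opening from 0.0 (shut) to 1.0 (fully open); "grasp_force": force on a finger pad.
Only numpy, scipy, OpenCV 4.12 (cv2) and the standard library are available. Lean on these libraries where they do the work, as an engineer would, in place of code of your own. Each camera call takes 0.05 s, during which the arm holds its last target. There are 200 camera calls.

## Working session

There is one attempt and no reset: what is moved stays moved. The work goes in short steps, Python scripts to look and compute and a tool call to move; the robot and the scene stay as the last step left them, time stands still between calls to the robot, and variables do not carry over. Pictures are saved under pics/ and viewed, at most 10 in all, crops included, and the job is handed in when it is done.

Besides the shell and the picture viewer there is one more tool, called after "Call:" by a JSON object that holds its "api" and its "payload", one argument or row to a line. servo_tool: Moves the arm, as the interface text tells. Its arguments: {"type":"object","properties":{"series":{"type":"string"}},"required":["series"]}

```bash
mkdir -p pics && cat > h.py <<'E'
import numpy as np, cv2
from bench import ctrl
def snap(n,f):
    o=ctrl.get_obs(); c=ctrl.camera(n); cv2.imwrite('pics/'+f+'.png',c['img'][:,:,::-1]); np.savez('pics/'+f,o_pos=o['eef_pos'],o_rot=o['eef_rot'],**c); return o,c
def world(c,E):
    f=240/np.tan(np.radians(float(c['fovy']))/2)
    K=np.array([[f,0,float(c['cx'])],[0,f,float(c['cy'])],[0,0,1]])
    v,u=np.mgrid[:480,:640]
    p=np.stack([u,v],-1).reshape(-1,1,2).astype(float)
    s=cv2.undistortPoints(p,K,np.array([float(c['k1']),0,0,0])).reshape(480,640,2)
    z=c['z_map']; P=np.dstack([s*z[...,None],z])
    return P@E[:3,:3].T+E[:3,3]
E
python3 - <<'E'
from h import *
for n in ('scene','side'):
    o,c=snap(n,n+'1')
    print(n,c['extrinsics'].round(3).tolist())
print(o)
E
```

```text
scene [[0.792, -0.311, 0.525, 0.02], [-0.61, -0.417, 0.674, -0.745], [0.01, -0.854, -0.52, 0.657], [0.0, 0.0, 0.0, 1.0]]
side [[-0.975, -0.119, 0.185, 0.405], [-0.22, 0.525, -0.822, 0.826], [0.0, -0.843, -0.538, 0.623], [0.0, 0.0, 0.0, 1.0]]
{'time_s': 0.05, 'q': array([-2.06294404e-01,  1.81552804e-01,  1.60795907e+00, -3.29378392e-05,
        1.35379015e+00, -2.06272442e-01]), 'dq': array([ 5.12382013e-04, -2.69601590e-03, -1.08440442e-03,  6.89886504e-05,
       -1.78616019e-03,  9.08754571e-04]), 'joint_efforts': array([-1.58829954e-05, -4.46252954e+01, -3.52582133e+01, -3.40446250e-04,
        4.19666394e-03,  5.15373770e-07]), 'eef_pos': array([5.74514034e-01, 1.12763465e-04, 2.55401144e-01]), 'eef_rot': array([-7.06525707e-04,  7.07111771e-01,  7.07101275e-01, -4.81212167e-04]), 'wrist_force': array([-0.96472651,  0.03399935,  0.64184862]), 'torque': array([ 0.04964414, -0.02481891,  0.06062283]), 'grasp_force': 0.0, 'opening': 0.9969496233238652}
```

View pics/scene1.png

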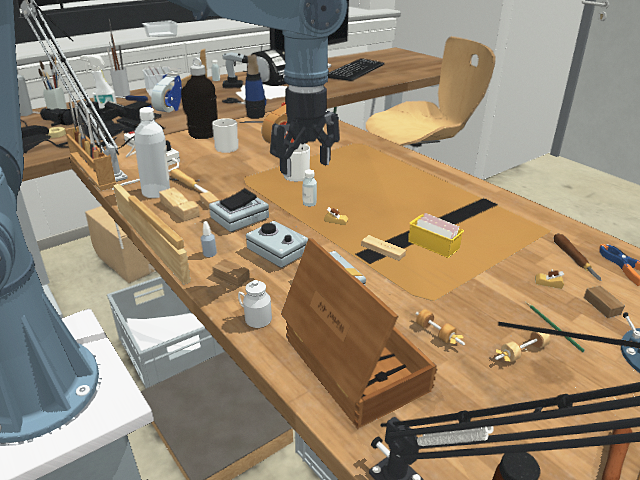

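The scene view shows the power box at about (240,208) and the two-button box at about (277,240). The start box is mostly hidden behind the open wooden case, at about (345,265).

View pics/side1.png

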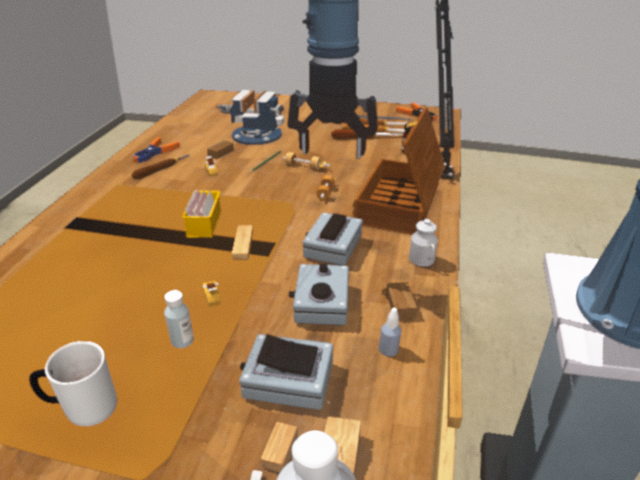

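```bash
python3 - <<'E'
from h import *
im=np.zeros((560,750,3),np.uint8); zb=np.full((560,750),-1.)
for n in ('scene','side'):
    o,c=snap(n,n+'2'); W=world(c,c['extrinsics']).reshape(-1,3); C=c['img'].reshape(-1,3)
    ok=(c['z_map'].ravel()>0)&(W[:,2]<.2)
    W=W[ok];C=C[ok]; i=np.argsort(W[:,2]); W=W[i];C=C[i]
    r=((0.85-W[:,0])*1000).astype(int); q=((0.4-W[:,1])*1000).astype(int)
    m=(r>=1)&(r<559)&(q>=1)&(q<749)
    for a in (0,1):
        for b in (0,1):
            rr,qq=r[m]+a,q[m]+b
            k=W[m,2]>zb[rr,qq]-.003
            im[rr[k],qq[k]]=C[m][k][:,::-1]; zb[rr[k],qq[k]]=W[m,2][k]
cv2.imwrite('pics/top.png',im)
E
```

```text
(no output)
```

View pics/top.png

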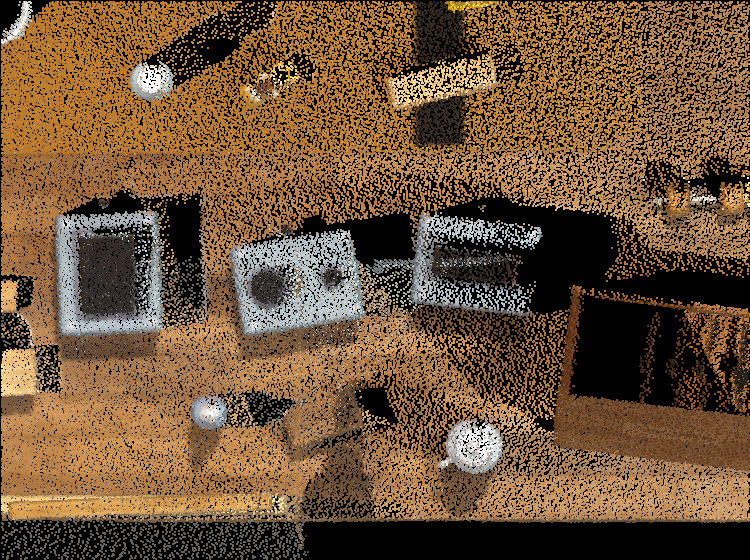

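The side view shows all three boxes unobstructed. In the top view (1 px = 1 mm), power box is at (108,272), the large button at (268,287) and the start box at about (480,265). Next I'll fit the box tops.

```bash
python3 - <<'E'
from h import *
Z={n:np.load(f'pics/{n}2.npz') for n in('scene','side')}
R={'power':(.47,.66,.22,.37),'valve':(.49,.64,.02,.18),'start':(.51,.66,-.16,.0)}
for n,c in Z.items():
    W=world(c,c['extrinsics']); W3=W.reshape(-1,3); I=c['img'].reshape(-1,3).astype(int)
    for b,(x0,x1,y0,y1) in R.items():
        m=(W3[:,0]>x0)&(W3[:,0]<x1)&(W3[:,1]>y0)&(W3[:,1]<y1)
        t=m&(W3[:,2]>.040)&(W3[:,2]<.09)
        P=W3[t]; r=cv2.minAreaRect((P[:,:2]*1000).astype(np.float32))
        d=m&(W3[:,2]>.046)&(I.max(1)<90); D=W3[d]
        print(n,b,np.round(r[0],1),np.round(r[1],1),round(r[2],1),'zmed',np.median(P[:,2]).round(4),len(D))
        if len(D)>20:
            q=cv2.minAreaRect((D[:,:2]*1000).astype(np.float32));print('  dark',np.round(q[0],1),np.round(q[1],1),round(q[2],1),np.percentile(D[:,2],[5,50,95]).round(4))
    k=(W3[:,2]>.1)&(W3[:,0]>.35)&(W3[:,0]<.8)&(abs(W3[:,1])<.5)
    H=np.zeros((9,20))
    for p in W3[k]:
        i=int((p[0]-.35)/.05);j=int((p[1]+.5)/.05);H[i,j]=max(H[i,j],p[2])
    print(H.round(2))
E
```

```text
scene power [577.  288.9] [122.  102.6] 1.6 zmed 0.0487 437
  dark [576.2 289.4] [55.6 89.4] 89.6 [0.0512 0.0602 0.0692]
scene valve [569.  101.8] [ 93.3 122.6] 10.1 zmed 0.0463 186
  dark [562.3  82.3] [127.   36.5] 85.8 [0.0494 0.0589 0.4046]
scene start [622.2 -81.4] [120.5  20.5] 82.3 zmed 0.0457 3814
  dark [578.6 -35.1] [ 70.1 137.2] 90.0 [0.289  0.3796 0.5541]
[[0.15 0.   0.13 0.12 0.1  0.   0.   0.   0.   0.57 0.57 0.54 0.1  0.1
  0.1  0.1  0.1  0.   0.   0.  ]
 [0.   0.   0.21 0.21 0.21 0.21 0.2  0.   0.   0.57 0.55 0.   0.   0.
  0.   0.   0.   0.   0.   0.  ]
 [0.   0.   0.   0.21 0.21 0.21 0.21 0.   0.   0.57 0.   0.   0.   0.
  0.   0.   0.   0.   0.   0.  ]
 [0.   0.   0.   0.   0.   0.   0.   0.   0.56 0.56 0.51 0.   0.   0.
  0.   0.   0.   0.   0.   0.  ]
 [0.   0.   0.   0.   0.   0.   0.   0.   0.56 0.5  0.41 0.   0.   0.
  0.   0.   0.   0.   0.   0.  ]
 [0.   0.   0.   0.   0.   0.   0.   0.   0.56 0.48 0.35 0.   0.   0.
  0.   0.   0.   0.   0.   0.  ]
 [0.   0.   0.   0.   0.   0.   0.   0.   0.   0.29 0.   0.   0.   0.
  0.   0.   0.   0.   0.   0.  ]
 [0.   0
[... 793 characters left out ...]
 0.21 0.21 0.21 0.   0.   0.   0.   0.   0.   0.
  0.   0.   0.   0.   0.   0.  ]
 [0.   0.   0.   0.   0.   0.   0.   0.   0.   0.48 0.5  0.   0.   0.
  0.   0.   0.   0.   0.   0.  ]
 [0.   0.   0.   0.   0.   0.   0.   0.   0.   0.   0.5  0.51 0.   0.
  0.   0.   0.   0.   0.   0.  ]
 [0.   0.   0.   0.   0.   0.   0.   0.   0.   0.41 0.5  0.   0.   0.
  0.   0.   0.   0.   0.   0.  ]
 [0.   0.   0.   0.   0.   0.   0.   0.   0.   0.   0.   0.   0.   0.
  0.   0.   0.   0.   0.   0.  ]
 [0.   0.   0.   0.   0.   0.   0.   0.   0.   0.   0.   0.   0.   0.
  0.   0.   0.   0.   0.   0.  ]
 [0.   0.   0.   0.   0.   0.   0.   0.   0.   0.   0.   0.   0.   0.
  0.1  0.1  0.   0.   0.   0.  ]]
```

Call:
{"api": "servo_tool", "payload": {
  "series": "1 0.292 0.028 0 0 0 0;1 0.292 0.028 0 0 0 0;1 0.292 0.028 0 0 0 0;1 0.292 0.028 0 0 0 0;1 0.292 0.028 0 0 0 0;1 0.292 0.028 0 0 0 0;1 0.292 0.028 0 0 0 0;1 0.292 0.028 0.06 0 0 0;1 0.292 0.028 0.12 0 0 0;1 0.292 0.028 0.135 0 0 0;1 0.292 0.028 0.135 0 0 0;1 0.292 0.028 0.135 0 0 0"
}}

```text
time_s: 1.2
eef_pos: [0.5998, 0.2912, 0.1165]
eef_rot: [-0.002, 0.707, 0.707, -0.004]
wrist_force: [0.2, -0.2, -0.2]
opening: 0.004
grasp_force: 0.0
```

```bash
python3 - <<'E'
from h import *
o,c=snap('side','side3'); print(o['time_s'],o['eef_pos'],o['eef_rot'],o['wrist_force'],o['opening'])
W=world(c,c['extrinsics']); r=W.reshape(-1,3)
m=(abs(r[:,0]-.605)<.04)&(abs(r[:,1]-.292)<.04)&(r[:,2]>.08)&(r[:,2]<.12)
P=r[m];print(P.min(0),P.max(0))
cv2.imwrite('pics/c3.png',cv2.resize(c['img'][230:430,190:440,::-1],None,fx=3,fy=3,interpolation=cv2.INTER_CUBIC)[:600])
E
```

```text
1.2 [0.59984224 0.29115315 0.11649363] [-0.00227076  0.70706806  0.70713002 -0.00409122] [ 0.22395821 -0.15564905 -0.16635657] 0.004477933212239602
[0.58610595 0.28302235 0.09332147] [0.61471634 0.30359336 0.11995975]
```

View pics/c3.png

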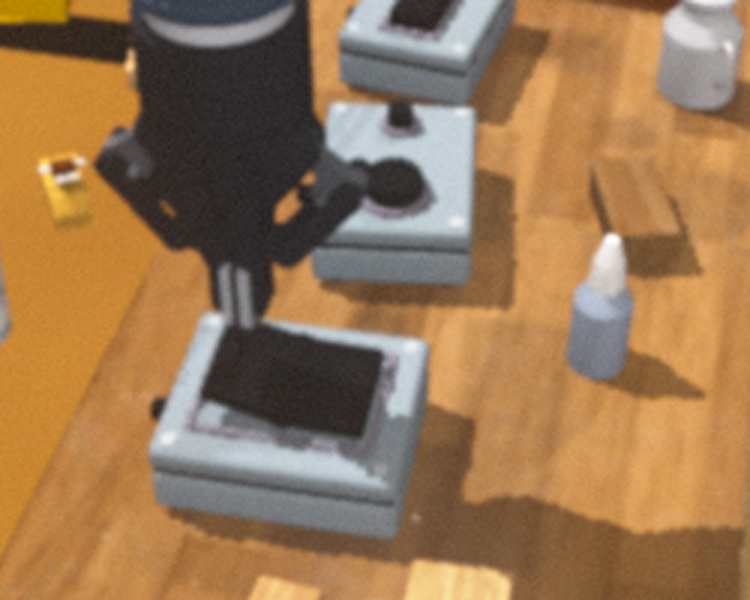

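The closed fingertips hang over the rocker's far (raised) end at about (240,320) in the crop, 20 mm above it. Next, press down.

Call:
{"api": "servo_tool", "payload": {
  "series": "1 0 0.004 0.012 0 0 0;1 0 0.004 0.018 0 0 0;1 0 0.004 0.023 0 0 0;1 0 0.004 0.028 0 0 0;1 0 0.004 0.032 0 0 0;1 0 0.004 0.036 0 0 0;1 0 0.004 0.036 0 0 0;1 0 0.004 0.036 0 0 0"
}}

```text
time_s: 1.92
eef_pos: [0.6068, 0.292, 0.0851]
eef_rot: [-0.0, 0.707, 0.707, -0.0]
wrist_force: [-0.2, -1.0, 0.2]
opening: 0.003
grasp_force: 0.2
```

Call:
{"api": "servo_tool", "payload": {
  "series": "1 0 0 0.002 0 0 0;1 0 0 0.004 0 0 0;1 0 0 0.006 0 0 0;1 0 0 0.006 0 0 0"
}}

```text
time_s: 2.25
eef_pos: [0.6075, 0.2921, 0.0813]
eef_rot: [0.0, 0.707, 0.707, 0.0]
wrist_force: [-3.9, -1.8, 12.6]
opening: 0.005
grasp_force: 5.8
```

Call:
{"api": "servo_tool", "payload": {
  "series": "1 0 0 0.002 0 0 0;1 0 0 0.004 0 0 0;1 0 0 0.004 0 0 0"
}}

```text
time_s: 2.5
eef_pos: [0.6077, 0.2922, 0.0807]
eef_rot: [0.001, 0.707, 0.707, 0.0]
wrist_force: [-13.1, -5.7, 32.3]
opening: 0.003
grasp_force: 15.1
```

Call:
{"api": "servo_tool", "payload": {
  "series": "1 0 0 -0.03 0 0 0;1 0 0 -0.06 0 0 0;1 -0.1575 -0.043 -0.06 0 0 0;1 -0.1575 -0.043 -0.06 0 0 0;1 -0.1575 -0.043 -0.06 0 0 0;1 -0.1575 -0.043 -0.06 0 0 0;1 -0.1575 -0.043 -0.06 0 0 0;1 -0.1575 -0.043 -0.046 0 0 0;1 -0.1575 -0.043 -0.046 0 0 0;1 -0.1575 -0.043 -0.046 0 0 0"
}}

```text
time_s: 3.33
eef_pos: [0.5631, 0.1346, 0.1204]
eef_rot: [-0.001, 0.707, 0.707, -0.001]
wrist_force: [-0.1, 0.5, -0.1]
opening: -0.001
grasp_force: 0.0
```

```bash
python3 - <<'E'
from h import *
o,c=snap('side','side4'); print(o['time_s'],o['eef_pos'],o['wrist_force'])
r=world(c,c['extrinsics']).reshape(-1,3); I=c['img'].reshape(-1,3)
m=(r[:,0]>.47)&(r[:,0]<.66)&(r[:,1]>.22)&(r[:,1]<.37)
t=r[m&(r[:,2]>.04)&(r[:,2]<.09)]; print(cv2.minAreaRect((t[:,:2]*1000).astype(np.float32)))
d=r[m&(r[:,2]>.046)&(I.max(1)<90)]
for x in np.arange(.53,.63,.01):
    k=abs(d[:,0]-x)<.005
    if k.sum()>3: print(x.round(2),np.median(d[k,2]).round(4))
m=(abs(r[:,0]-o['eef_pos'][0])<.03)&(abs(r[:,1]-o['eef_pos'][1])<.03)&(r[:,2]>.075)&(r[:,2]<.12)
P=r[m];print(P.min(0),P.max(0))
cv2.imwrite('pics/c4.png',cv2.resize(c['img'][200:400,210:460,::-1],None,fx=3,fy=3,interpolation=cv2.INTER_CUBIC)[:600])
E
```

```text
3.3333 [0.56314065 0.13462315 0.12044909] [-0.07726487  0.49033332 -0.1435773 ]
((577.2053833007812, 292.2366027832031), (120.23289489746094, 101.7467041015625), 2.568516254425049)
0.54 0.0695
0.55 0.0686
0.56 0.0652
0.57 0.0621
0.58 0.0598
0.59 0.0583
0.6 0.0573
0.61 0.0568
0.62 0.0561
[0.54942764 0.12605795 0.09683246] [0.57664119 0.14744372 0.1199297 ]
```

View pics/c4.png

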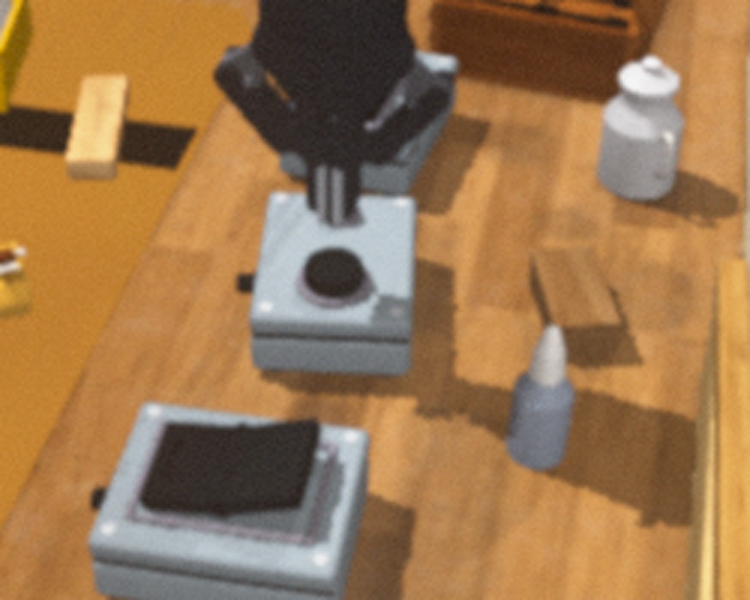

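The rocker is on (near end up, far end about 57 mm high) and the box hasn't moved. The tips at (335,220) hang above the large button at (335,272), so I'll press it.

Call:
{"api": "servo_tool", "payload": {
  "series": "1 0 0 0.02 0 0 0;1 0 0 0.03 0 0 0;1 0 0 0.034 0 0 0;1 0 0 0.038 0 0 0;1 0 0 0.042 0 0 0;1 0 0 0.045 0 0 0;1 0 0 0.047 0 0 0;1 0 0 0.047 0 0 0"
}}

```text
time_s: 4.05
eef_pos: [0.5642, 0.1349, 0.0768]
eef_rot: [-0.0, 0.707, 0.707, -0.0]
wrist_force: [-9.5, 0.5, 20.5]
opening: -0.002
grasp_force: 9.9
```

Call:
{"api": "servo_tool", "payload": {
  "series": "1 0 0 -0.03 0 0 0;1 0 0 -0.06 0 0 0;1 -0.2095 0.022 -0.06 0 0 0;1 -0.2095 0.022 -0.06 0 0 0;1 -0.2095 0.022 -0.06 0 0 0;1 -0.2095 0.022 -0.06 0 0 0;1 -0.2095 0.022 -0.06 0 0 0;1 -0.2095 0.022 -0.06 0 0 0;1 -0.2095 0.022 -0.047 0 0 0;1 -0.2095 0.022 -0.047 0 0 0;1 -0.2095 0.022 -0.047 0 0 0"
}}

```text
time_s: 4.97
eef_pos: [0.5848, -0.0735, 0.1197]
eef_rot: [-0.001, 0.707, 0.707, -0.001]
wrist_force: [0.2, 0.4, 0.1]
opening: -0.001
grasp_force: 0.0
```

```bash
python3 - <<'E'
from h import *
o,c=snap('side','side5'); print(o['time_s'],o['eef_pos'],o['wrist_force'])
r=world(c,c['extrinsics']).reshape(-1,3); I=c['img'].reshape(-1,3)
for n,x,y in(('large',.5637,.1345),('small',.574,.071)):
    m=(np.hypot(r[:,0]-x,r[:,1]-y)<.014)&(r[:,2]>.04)&(r[:,2]<.07)&(I.max(1)<90); print(n,m.sum(),np.percentile(r[m,2],[10,50,90]))
m=(abs(r[:,0]-.586)<.06)&(abs(r[:,1]+.075)<.06)&(r[:,2]>.053)&(r[:,2]<.066)&(I.max(1)<90); print('bar',cv2.minAreaRect((r[m][:,:2]*1000).astype(np.float32)))
cv2.imwrite('pics/c5.png',cv2.resize(c['img'][170:370,210:460,::-1],None,fx=3,fy=3,interpolation=cv2.INTER_CUBIC)[:600])
E
```

```text
4.9667 [ 0.58484354 -0.07347614  0.11969365] [0.23142151 0.39475908 0.12094954]
large 146 [0.05104379 0.05268754 0.0541126 ]
small 71 [0.05109515 0.05820201 0.06060859]
bar ((584.6805419921875, -72.91471862792969), (83.30696868896484, 27.426849365234375), 83.26329803466797)
```

View pics/c5.png

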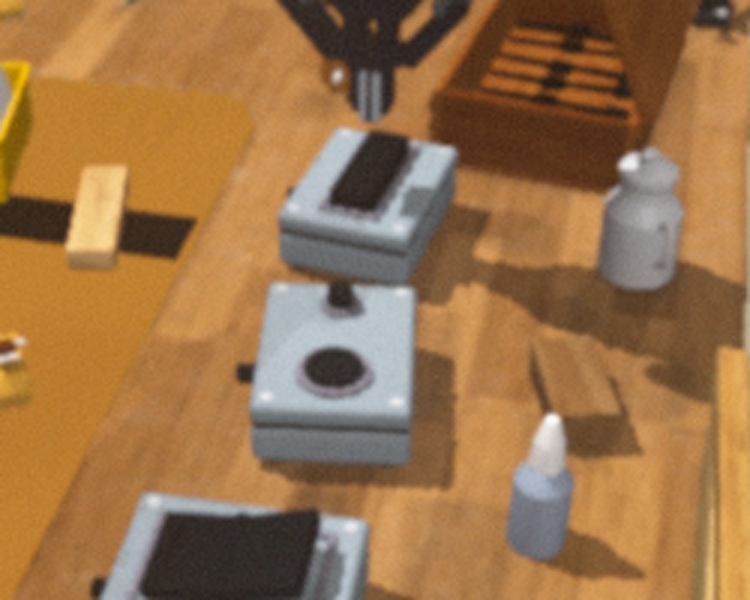

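The large button is in (52.7 mm) and the small one is still out. The tips are centred over the bar key at (370,170), so I'll press and hold.

Call:
{"api": "servo_tool", "payload": {
  "series": "1 0 0 0.02 0 0 0;1 0 0 0.03 0 0 0;1 0 0 0.035 0 0 0;1 0 0 0.039 0 0 0;1 0 0 0.043 0 0 0;1 0 0 0.046 0 0 0;1 0 0 0.048 0 0 0;1 0 0 0.048 0 0 0;1 0 0 0.048 0 0 0;1 0 0 0.048 0 0 0"
}}

```text
time_s: 5.85
eef_pos: [0.5862, -0.0743, 0.0758]
eef_rot: [-0.0, 0.707, 0.707, 0.0]
wrist_force: [-9.7, 5.8, 20.5]
opening: -0.003
grasp_force: 9.8
```

Call:
{"api": "servo_tool", "payload": {
  "series": "1 0 0 0 0 0 0;1 0 0 0 0 0 0;1 0 0 0 0 0 0;1 0 0 0 0 0 0;1 0 0 0 0 0 0;1 0 0 0 0 0 0"
}}

```text
time_s: 6.35
eef_pos: [0.5862, -0.0743, 0.0759]
eef_rot: [-0.0, 0.707, 0.707, 0.0]
wrist_force: [-9.2, 5.5, 20.2]
opening: -0.003
grasp_force: 9.8
```

```bash
python3 - <<'E'
from h import *
o,c=snap('side','side6'); print(o['time_s'],o['eef_pos'],o['wrist_force'])
r=world(c,c['extrinsics']).reshape(-1,3); I=c['img'].reshape(-1,3)
for n,x,y,w in(('large',.5637,.1345,.014),('small',.574,.071,.007)):
    m=(np.hypot(r[:,0]-x,r[:,1]-y)<w)&(r[:,2]>.04)&(r[:,2]<.07)&(I.max(1)<90); print(n,np.median(r[m,2]))
m=(abs(r[:,0]-.586)<.03)&(abs(r[:,1]+.055)<.03)&(r[:,2]>.047)&(r[:,2]<.066)&(I.max(1)<70); print('bar',m.sum(),np.median(r[m,2]))
E
```

```text
6.35 [ 0.5862     -0.07434796  0.07585694] [-9.18435441  5.51804265 20.15824679]
large 0.052666679091677715
small 0.05758299309143622
bar 177 0.051625544171939985
```

```bash
python3 -c "
from bench import ctrl
print(ctrl.hand_in())"
```

```text
the job is handed in; nothing more can be done
None
```

The job is handed in at about 6.4 s: the rocker is on, the large button is in, and the bar key is held fully down with about 20 N; camera checks showed the small button still out and no box visibly moved, but hand-in returned no verdict.

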